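# Tuck the flashing under the roof shingle of a nesting box and hold it flat

## Task

Finish this nesting-box roof panel: first push both fixing caps on the ridge batten fully home, then pick up the aluminium flashing strip (its upright rib is there to hold it by) and tuck its thin front edge about 40 mm under the lower lip of the shingle, square to the panel and centred on it, without lifting the shingle. Keep hold of the strip and press it flat onto the board with a steady hand push of around 10 N: the program finishes while still holding it pressed down. Leave the candle holder, nail jar and hammer where they are.

Things in the scene. Friction and masses are not known exactly. Their poses are not given: they have to be found in the camera images.
- deck: Roof board: plywood, 240 (x) x 250 (y) x 18 mm, screwed flat on the table. Origin: centre of its TOP face, 18 mm above the table, straight below the shingle's lip. x points level from the open half of the board (x -120 to 0 mm, where the strip comes to lie) towards the shingle and ridge batten; z up. The batten covers x 74 to 110, y -110 to 110 mm, its top 27 mm above the board top
- shingle_lip (a point): Middle of the underside of the shingle's lower lip. The shingle is a stiff dark wooden plate 200 mm wide (y), 8 mm thick, reaching 90 mm in +x from the lip to its hinge under the batten. Below it is a slot 7 mm high above the board, open from the lip 65 mm inwards, where a lath closes it. Axes as the board's
- shingle (a joint): Lift angle of the shingle about its upper edge, rad; 0 = lying as it should, grows as the lip is lifted (0.1 rad = 9 mm at the lip); a light spring and its weight return it
- cap_left (a joint): How far the left fixing cap is pressed in, m: 0 = 10 mm proud, 0.010 = fully home on the ridge batten. A round grey cap 28 mm wide, 6 mm thick, on a stem that slides straight down with about 8 N of friction and stays where it is left
- cap_right (a joint): The same for the right fixing cap, m: 0.010 = fully home
- cap_left_top (a point): Centre of the left cap's top face (board x 92 mm, y +50 mm; 33 mm above the board top when fully home)
- cap_right_top (a point): Centre of the right cap's top face (board x 92 mm, y -50 mm; 33 mm above the board top when fully home)
- flashing_grip (a point): Centre of the upright rib of the loose flashing strip, which lies flat on the table beside the roof board. Bare aluminium, about 120 g: leaf 90 (x) x 130 (y) x 3 mm with a rib 10 mm thick, 130 mm long along its rear edge, its top 35 mm above the underside. The point is 19 mm above the underside, 85 mm behind the front edge. x points from the rib to the thin front edge, z up
- flashing_edge (a point): Middle of the thin front edge of the flashing strip, on its underside; axes as the strip's
- flashing: The flashing strip as a whole; origin at the centre of the leaf's underside, 45 mm behind the front edge; axes as above
- candle_holder: Bystander: wire candle holder with an amber glass, 170 mm tall, foot 76 mm wide; origin under its foot
- nail_jar: Bystander: glass jar with steel lid, 60 mm wide, 75 mm tall; origin under it
- hammer: Bystander: steel hammer with a dark handle lying across the table beyond the work; origin under it
Not all that is in view belongs to the job. There is more than one size of the flashing; the job needs the largest.

How it is judged:
On the way, in this order (a step that is already met when the one before it is completed fails the run):
1. both fixing caps pressed fully home (value of joint each of cap_left, cap_right above 0.0085 m), for 0.2 s.
2. the front edge of the strip tucked under the shingle's lip, centred and square (x of flashing_edge in the frame of deck between 0.028 and 0.066 m and y of flashing_edge in the frame of deck between -0.018 and 0.018 m and z of flashing_edge in the frame of deck below 0.006 m and angle between the x axis of flashing_edge and the x axis of deck, either way round below 0.09 rad), for 0.2 s.
At the end, for the whole second after the job is handed in: Caps within 1.5 mm of home; the strip's edge 28 to 66 mm under the lip, within 18 mm of the middle and 0.09 rad of square, flat on the board (2.5 mm, 0.04 rad); shingle down (0.03 rad); fingers still on the strip, pressing it on the board with 4 to 35 N, at rest (all of step 1 and all of step 2 and z of flashing_edge in the frame of deck below 0.0025 m and angle between flashing_edge's own z axis and vertical below 0.04 rad and value of joint shingle below 0.03 rad and contact force between flashing and deck between 4 and 35 N and contact force between the fingers and flashing above 3 N and linear speed of flashing below 0.01 m/s); the arm keeps its last pose, push and grip.
It fails at once if the shingle is lifted (over 0.09 rad, 8 mm at the lip) (value of joint shingle above 0.09 rad).
It fails at once if the candle holder is disturbed (moved over 30 mm) (distance of candle_holder from where it was at the start of the episode above 0.03 m).
It fails at once if the nail jar is disturbed (moved over 30 mm) (distance of nail_jar from where it was at the start of the episode above 0.03 m).
It fails at once if the hammer is disturbed (moved over 30 mm) (distance of hammer from where it was at the start of the episode above 0.03 m).
It also fails if it takes over 61 s, if anything falls off the work surface, if the arm or the gripper's body presses on something with over 40 N, if the wrist force passes 120 N, or if a joint passes its speed limit or range.

## Robot

A 7-joint arm with a two-finger parallel gripper is mounted at the origin on the work surface. World frame = base frame: x ahead of the robot, y to its left, z up, the work surface at z = 0. Lengths are in m, angles in rad, forces in N, time in s.
With the tool pointing down it reaches from about 0.425 to 0.925 m from the base axis. Payload 6.8 kg.
Tool frame: the origin (TCP) lies on the front face of the gripper's body, between the roots of the fingers; the fingertips stand 73 mm ahead of it and the grasp point (between the pads) lies 54 mm ahead of it (env.nose_length is the distance from the TCP to the fingertips, in m); z points along the fingers, y is the line along which they close (so a half turn about z gives the same grasp; the last joint's range is limited). The gripper opens to 85 mm and grips with 20 to 120 N. Pads are 22 mm wide; open, the fingers measure 114 mm over their backs; the gripper's body (76 mm by 85 mm) begins 54 mm behind the grasp point. The pads swing forward as they close: fully open they stand 13 mm farther back than shut.
Start: joints at [-0.108, 0.477, 0.022, 1.555, -0.011, 1.109, -0.083], TCP at [0.675, 0, 0.304] pointing down, gripper open.
Joint ranges: [-2.96, 2.96], [-0.34, 2.1], [-1.41, 1.46], [0.24, 2.44], [-1.37, 4.51], [0.17, 1.92], [-2.96, 2.96]. Speed limits (rad/s): [2.39, 2.39, 3.14, 3.14, 3.14, 3.14, 3.14].

## Interface

Orientations are given as a unit quaternion [w, x, y, z].
In Python, from cell import env, kin, camera, calibration, job gives the robot as it stands. The module is installed in compiled form; this text tells all that it offers. Calls block until the motion is done:
- env.reach(position, orientation): joint-space move of the TCP to a pose.
- env.movel(position, velocity=0.15, rot=None, stop_force=None): straight line of the TCP; rot=None keeps the orientation; velocity is the mean speed in m/s. With stop_force (N) it stops when the force on the tool has changed by that much, and returns True; else False.
- env.goto_joints(angles): joint-space move.
- env.grip(opening, f_grip=None): finger opening in m; f_grip is the grip in N (None keeps the last); returns when the fingers have stopped.
- env.dwell(seconds).
- kin.inverse_kinematics(position, orientation): joint angles nearest the present ones, or None.
- env.get_state(): the state.
- camera(name): name is "scene" or "side" or "wrist"; returns (picture, depth): 384x512x3 uint8, blue, green, red; 384x512 float32, m along the optical axis (not along the pixel's ray), 0 where there is no reading.
- calibration(name): a dict with "fx", "fy", "cx", "cy" (pixels), "rvec" (rotation vector, rad) and "tvec" (3), from world to camera coordinates, as OpenCV has them. Camera axes: x right, y down, z forward; pixel columns grow to the right and rows downward; lengths in m; the calibration is good to about 2 mm. A picture is of the moment at which its call begins: read the wrist's pose just before it. calibration takes no time and is no camera call; for the wrist camera it gives the pose at the moment of the call.
A pose or a line that the arm cannot do raises env.PlanningError and nothing moves.
- job.job_done(): hands the job in; it is judged then, once.
The state is a dict: "time": time; "qpos": joint angles; "joint_velocities": joint speeds; "joint_torque": joint torques, N m; "tcp_pos": TCP position; "orientation": TCP orientation; "force": force on the tool from outside, world axes, zero at the start; "torque": the same for the moment, N m; "opening": finger opening in m; "gripper_force": force on a finger pad.
Only numpy, scipy, OpenCV 4.12 (cv2) and the standard library are available. Lean on these libraries where they do the work, as an engineer would, in place of code of your own. Each camera call takes 0.05 s, during which the arm holds its last target. There are 200 camera calls.

## Working session

There is one attempt and no reset: what is moved stays moved. The work goes in short steps, each a Python script; the robot and the scene stay as the last script left them, time stands still between calls to the robot, and variables do not carry over. Pictures are saved under pics/ and viewed, at most 10 in all, crops included, and the job is handed in when it is done.

```bash
mkdir -p pics; ls; cat > h.py <<'E'
import numpy as np, cv2
from cell import env, kin, camera, calibration, job
def cam(n):
    c=calibration(n); im,d=camera(n)
    R=cv2.Rodrigues(np.array(c["rvec"],float))[0]; t=np.array(c["tvec"],float).ravel()
    return im,d,(c["fx"],c["fy"],c["cx"],c["cy"],R,t)
def cloud(d,c):
    fx,fy,cx,cy,R,t=c; v,u=np.mgrid[:d.shape[0],:d.shape[1]]
    p=np.stack([(u-cx)/fx*d,(v-cy)/fy*d,d],-1)
    return (p-t)@R      # world = R^T (p-t)
def ray(u,v,c,z):
    fx,fy,cx,cy,R,t=c; o=-R.T@t; r=R.T@np.array([(u-cx)/fx,(v-cy)/fy,1.])
    return o+r*(z-o[2])/r[2]
E
python3 - <<'E'
from h import *
for n in ("scene","side","wrist"):
    im,d,c=cam(n); cv2.imwrite(f"pics/{n}0.png",im); np.savez(f"{n}0.npz",im=im,d=d,P=cloud(d,c)); print(n,(-c[4].T@c[5]).round(3))
s=env.get_state(); print(s["time"],s["orientation"],s["force"],s["opening"])
a=cv2.imread("pics/scene0.png"); b=cv2.imread("pics/side0.png")
E
```

```text
pics
scene [1.227 0.256 0.523]
side [ 0.182 -0.83   0.747]
wrist [0.675 0.067 0.374]
0.15 [-4.65107059e-04  7.07106832e-01  7.07106392e-01 -5.11402189e-04] [-0.12294736  0.44876786 -0.05727176] 0.08516292207863187
```

View pics/scene0.png

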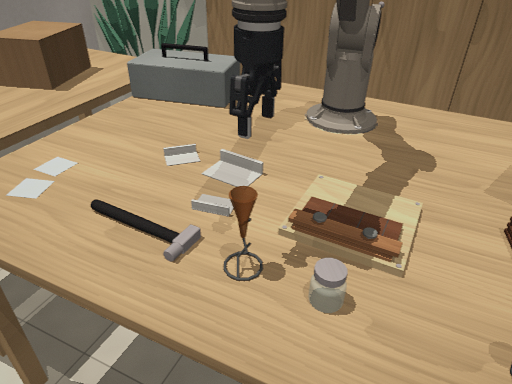

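View pics/side0.png

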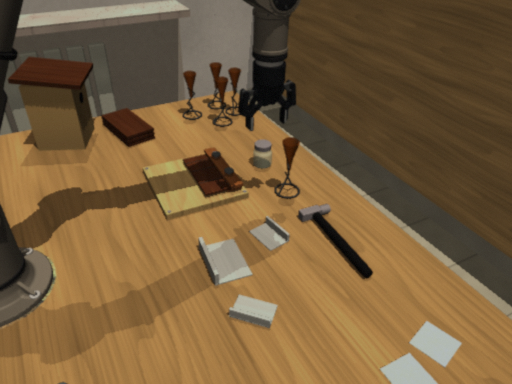

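View pics/wrist0.png

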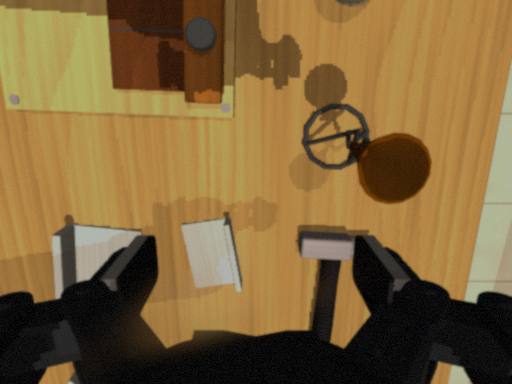

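The scene shows the board at about (355,220), with caps at (319,217) and (370,233). The largest strip is at (235,168), with two smaller ones at (182,155) and (212,205). The candle is at (243,240), the jar at (329,285) and the hammer at (150,225). In the side view the board is at (195,185) and the large strip at (223,260) with its rib on the robot side. Next I'll get metric positions from the depth data.

```bash
python3 - <<'E'
from h import *
for n,bx,fl,jar,can,ham in (("scene",(270,170,430,275),(200,145,268,190),(305,255,350,312),(220,185,266,282),(85,195,205,262)),("side",(135,140,250,218),(192,230,256,287),(250,138,275,170),(270,135,305,200),(295,200,375,280))):
    z=np.load(n+"0.npz"); im,P,d=z["im"],z["P"],z["d"]
    hsv=cv2.cvtColor(im,cv2.COLOR_BGR2HSV)
    def sel(b,m):
        x0,y0,x1,y1=b; k=np.zeros(d.shape,bool); k[y0:y1,x0:x1]=1; return P[k&m&(d>0)]
    def rep(name,p):
        if len(p)<5: print(n,name,len(p));return
        r=cv2.minAreaRect((p[:,:2]*1000).astype(np.float32)); print(n,name,len(p),"c",np.round(r[0],1),"size",np.round(r[1],1),"ang",round(r[2],1),"z",(np.percentile(p[:,2],[5,50,95])*1000).round(1))
    Z=P[...,2]
    rep("deck",sel(bx,(Z>.014)&(Z<.022)))
    rep("batten",sel(bx,(Z>.040)&(Z<.050)))
    rep("caps",sel(bx,(Z>.055)))
    rep("shingle",sel(bx,(Z>.028)&(Z<.037)))
    rep("leaf+",sel(fl,(hsv[...,1]<60)&(Z<.05)))
    rep("rib",sel(fl,(Z>.028)&(Z<.05)))
    rep("ribtop",sel(fl,(Z>.033)&(Z<.05)))
    rep("jar",sel(jar,(Z>.01)&(Z<.1)))
    rep("candle",sel(can,(Z>.01)&(Z<.2)))
    rep("ham",sel(ham,(Z>.008)&(Z<.1)))
E
```

```text
scene deck 4212 c [535.1 172.9] size [249.9 244.7] ang 87.8 z [15.6 17.3 19.1]
scene batten 1324 c [687.9 166.8] size [219.8 161.2] ang 87.6 z [41.5 44.1 45.5]
scene caps 702 c [686.8 189.3] size [186.1 118.8] ang 18.7 z [56.8 73.6 75.2]
scene shingle 1757 c [589.6 170.7] size [218.2 113.9] ang 87.9 z [30.9 32.4 35.2]
scene leaf+ 1406 c [ 477.2 -162.9] size [150.7 104.3] ang 81.3 z [ 0.9  3.  33.7]
scene rib 175 c [ 443.4 -148.3] size [131.2  12.8] ang 83.5 z [28.4 33.3 35.1]
scene ribtop 99 c [ 443.6 -147.1] size [128.8  12.8] ang 83.5 z [33.2 34.3 35.2]
scene jar 1637 c [774.8 183. ] size [57.4 56.7] ang 41.6 z [15.4 57.9 75. ]
scene candle 1069 c [714.7 -31.2] size [194.5  46.4] ang 46.1 z [ 19.1 146.  166.2]
scene ham 1756 c [ 713.4 -210.4] size [263.4 160.1] ang 77.4 z [10.5 22.1 25.8]
side deck 2532 c [533.7 172.2] size [256.3 241.3] ang 87.9 z [16.1 18.6 21. ]
side batten 438 c [624.7 166.6] size [226.5  37.8] ang 87.6 z [42.1 45.3 47.8]
side caps 89 c [624.4 166.2] size [127.8  25.3] ang 88.8 z [56.3 59.2 62.5]
side shingle 1037 c [579.7 165.1] size [100.6 213.3] ang 0.4 z [30.8 33.6 35.9]
side leaf+ 1532 c [ 514.3 -151.6] size [143.9 156.6] ang 84.2 z [ 1.6  4.1 36. ]
side rib 206 c [ 441.2 -150. ] size [130.2  10.5] ang 84.0 z [29.9 35.6 37.4]
side ribtop 176 c [ 441.2 -150. ] size [130.2  10.5] ang 84.0 z [33.6 35.9 37.5]
side jar 452 c [769.3 179.3] size [56.6 56.9] ang 36.1 z [15.5 51.7 76.6]
side candle 437 c [785.2  84.7] size [186.   54.2] ang 69.0 z [ 21.9 140.7 167.5]
side ham 1120 c [ 765.8 -224.9] size [262.3  88.3] ang 88.5 z [11.8 23.8 28. ]
```

```bash
python3 - <<'E'
from h import *
for n,bs in (("scene",{"capL":(360,224,380,242),"capR":(309,208,329,224),"candle":(220,185,266,282)}),("side",{"capL":(205,148,222,160),"capR":(222,163,238,176),"candle":(270,135,305,200)}),("wrist",{"capR":(180,10,220,55),"candle":(300,95,435,205)})):
    z=np.load(n+"0.npz"); P,d,im=z["P"],z["d"],z["im"]; s=cv2.cvtColor(im,cv2.COLOR_BGR2HSV)[...,1]
    for k,(a,b,c,e) in bs.items():
        p=P[b:e,a:c].reshape(-1,3)
        if k[0]=="c" and k!="candle": p=p[(p[:,2]>.055)&(p[:,2]<.068)&(abs(p[:,0]-.626)<.03)&(s[b:e,a:c].ravel()<110)]
        else: p=p[(p[:,2]>.1)&(p[:,2]<.18)&(p[:,0]<.9)]
        if len(p): lo,hi=np.percentile(p,[1,99],0)*1000; print(n,k,len(p),"mid",((lo+hi)/2).round(1),"ext",(hi-lo).round(1),"zmed",(np.median(p[:,2])*1000).round(1))
E
```

```text
scene capL 119 mid [629.8 219.4  57.6] ext [25.1 24.9  5.1] zmed 58.2
scene capR 102 mid [626.  119.9  57.5] ext [24.7 24.6  4.4] zmed 58.0
scene candle 796 mid [765.4  21.7 134.7] ext [43.2 42.6 65.3] zmed 153.4
side capL 34 mid [626.  215.2  59.5] ext [22.3 22.5  7.8] zmed 59.5
side capR 38 mid [621.8 116.3  59.4] ext [21.5 25.5  6.4] zmed 59.1
side candle 306 mid [761.6  20.5 135.3] ext [43.3 44.7 67.7] zmed 155.1
wrist capR 791 mid [625.7 118.5  59.7] ext [24.7 25.3  4.4] zmed 60.1
wrist candle 4319 mid [764.   20.4 138.1] ext [43.6 43.7 62.8] zmed 156.2
```

Three views agree on the caps: L (628,218) and R (625,118.5), tops at about 60 mm. These match the board frame, and the candle is 140 mm away. I'll press the caps.

```bash
cat >> h.py <<'E'
from scipy.spatial.transform import Rotation as Ro
def rot(yaw):
    q=Ro.from_matrix(Ro.from_euler('z',yaw).as_matrix()@np.array([[0,1,0],[1,0,0],[0,0,-1.]])).as_quat()
    return q[[3,0,1,2]]
def st(m=""):
    s=env.get_state(); print(m,"t",round(s["time"],2),"tcp",np.round(s["tcp_pos"],4),"F",np.round(s["force"],1),"open",round(s["opening"],4),"gf",np.round(s["gripper_force"],1)); return s
E
python3 - <<'E'
from h import *
N=env.nose_length; yaw=np.radians(-2.2)
env.grip(0)
for x,y in ((.625,.1185),(.628,.218)):
    env.reach([x,y,.085+N],rot(yaw))
    env.movel([x,y,.063+N],.05)
    st("above")
    h=env.movel([x,y,.045+N],.025,stop_force=30); s=st(f"hit {h}"); print("tip z",s["tcp_pos"][2]-N)
    env.movel([x,y,.085+N],.1)
st()
im,d,c=cam("side"); P=cloud(d,c)
hsv=cv2.cvtColor(im,cv2.COLOR_BGR2HSV)[...,1]
for a,b,cc,e in ((205,148,222,160),(222,163,238,178)):
    p=P[b:e,a:cc].reshape(-1,3); p=p[hsv[b:e,a:cc].ravel()<110]; print(len(p),np.median(p,0).round(4))
E
```

```text
above t 2.31 tcp [0.625  0.1184 0.1354] F [-0.2  0.2  1.1] open -0.0001 gf 0.0
hit True t 2.88 tcp [0.6255 0.1187 0.1237] F [-2.4 -1.   7.8] open -0.0 gf 4.2
tip z 0.051078168416955574
above t 4.45 tcp [0.628  0.2178 0.1354] F [0.5 0.2 0.4] open 0.0006 gf 0.0
hit True t 5.03 tcp [0.6286 0.2182 0.1238] F [-3.  -0.9  8.5] open 0.0001 gf 3.8
tip z 0.051153111360873804
 t 5.53 tcp [0.6281 0.218  0.1579] F [-1.   0.1 -1.3] open -0.0002 gf 0.0
41 [0.6262 0.2138 0.0508]
43 [0.6224 0.1134 0.0508]
```

Both caps are home, with tops at 50.8 mm. Next, a closer wrist look over the strip.

```bash
python3 - <<'E'
from h import *
env.grip(.05)
env.movel([.628,.218,.25],.25)
env.reach([.48,-.20,.28],rot(np.radians(-6)))
env.dwell(.3)
im,d,c=cam("wrist"); P=cloud(d,c); cv2.imwrite("pics/w1.png",im)
print((-c[4].T@c[5]).round(3))
Z=P[...,2]; ok=(d>0)&(abs(P[...,0]-.47)<.12)&(abs(P[...,1]+.15)<.11)
s=cv2.cvtColor(im,cv2.COLOR_BGR2HSV)[...,1]
for k,m in (("ribtop",ok&(Z>.030)&(Z<.04)),("leaf",ok&(s<60)&(Z<.012)&(Z>-.003))):
    n,l,stt,_=cv2.connectedComponentsWithStats(m.astype(np.uint8)); i=1+np.argmax(stt[1:,4]); p=P[l==i]
    r=cv2.minAreaRect((p[:,:2]*1000).astype(np.float32)); print(k,len(p),stt[i],np.round(r[0],1),np.round(r[1],1),round(r[2],2),(np.percentile(p[:,2],[5,50,95])*1000).round(1))
st()
E
```

```text
[ 0.487 -0.132  0.351]
ribtop 1558 [ 203   45   15  140 1558] [ 442.6 -150.7] [129.3  10.3] 83.81 [33.7 36.  37.4]
leaf 9955 [ 217   49   82  129 9955] [ 487.7 -155.3] [131.2  81.2] 83.8 [2.9 4.2 5.5]
 t 8.61 tcp [ 0.4802 -0.1997  0.2799] F [-0.8  0.1  1.7] open 0.0497 gf 0.0
```

View pics/w1.png

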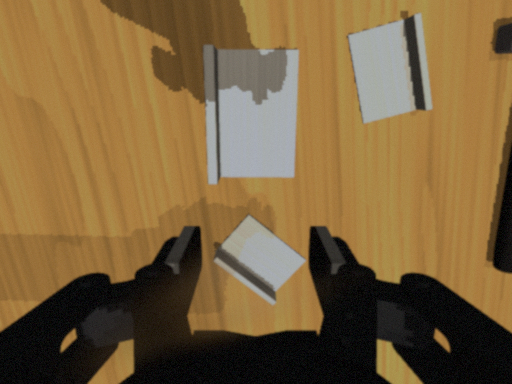

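The strip's rib centre is at (442.6,−150.5) with yaw −6.1° and its top at about 35 mm. The leaf is 131 mm long, so it is the largest one (pixels 205–298 × 45–180). Grasping it.

```bash
python3 - <<'E'
from h import *
yaw=np.radians(-6.15); q=rot(yaw); x,y=.4424,-.1503
env.grip(.045)
env.reach([x,y,.16],q)
env.movel([x,y,.0815],.1,stop_force=10); st("down")
env.grip(0,80); st("grip")
env.movel([x,y,.135],.1); st("lift")
env.dwell(.2); st("held")
im,d,c=cam("wrist"); cv2.imwrite("pics/w2.png",im); P=cloud(d,c)
ok=(d>0)&(abs(P[...,0]-.48)<.1)&(abs(P[...,1]+.15)<.09)&(P[...,2]>.03)&(P[...,2]<.08)
s=cv2.cvtColor(im,cv2.COLOR_BGR2HSV)[...,1]
m=ok&(s<70)&(P[...,0]>.462)
p=P[m]; r=cv2.minAreaRect((p[:,:2]*1000).astype(np.float32)); print(len(p),np.round(r,1) if 0 else r,np.percentile(p[:,2],[5,50,95]).round(4))
A=np.c_[p[:,0],p[:,1],np.ones(len(p))]; w=np.linalg.lstsq(A,p[:,2],rcond=None)[0]; print("plane",w.round(4))
E
```

```text
down t 10.37 tcp [ 0.4429 -0.1505  0.082 ] F [-0.2  0.8 -1. ] open 0.0449 gf 0.0
grip t 10.78 tcp [ 0.4429 -0.1504  0.0822] F [-1.8  1.   5.9] open 0.0084 gf 78.4
lift t 11.47 tcp [ 0.4421 -0.1501  0.1348] F [-0.1 -0.5 -1.3] open 0.0086 gf 77.9
held t 11.67 tcp [ 0.442  -0.1502  0.1344] F [ 0.5 -0.3 -1.2] open 0.0087 gf 77.9
25226 ((491.1702575683594, -155.4059295654297), (129.19992065429688, 71.74259948730469), 83.87232208251953) [0.0552 0.0562 0.0572]
plane [-0.0012  0.0002  0.0569]
```

View pics/w2.png

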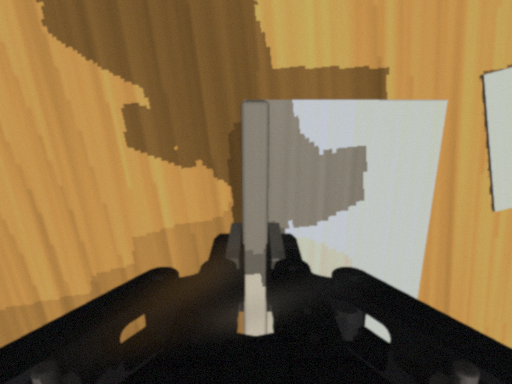

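The strip is held level: tilt is about 1 mrad, the underside is 81.4 mm below the TCP, and it is centred in the hand. I'll carry it to the board and touch down in front of the lip.

```bash
cat >> h.py <<'E'
YD=np.radians(-2.1); OD=np.array([.5344,.172])
def D(x,y=0): return OD+np.array([np.cos(YD)*x-np.sin(YD)*y,np.sin(YD)*x+np.cos(YD)*y])
E
python3 - <<'E'
from h import *
q=rot(YD); b=.0814+.018
env.movel([.46,-.13,.19],.15)
env.movel([.475,.02,.19],.2,rot=q)
p=D(-.097)
env.movel([*p,.16],.2)
env.movel([*p,b+.008],.06); env.dwell(.3); st("pre")
h=env.movel([*p,b-.006],.015,stop_force=4); s=st(f"touch {h}"); print("above expected",s["tcp_pos"][2]-b)
env.movel([*p,b+.0015],.02); env.dwell(.3); st("up")
im,d,c=cam("wrist"); cv2.imwrite("pics/w3.png",im); np.savez("w3.npz",im=im,d=d,P=cloud(d,c))
E
```

```text
pre t 15.47 tcp [0.4376 0.1756 0.1076] F [ 0.3 -0.2 -1.4] open 0.0085 gf 78.0
touch True t 16.04 tcp [0.4375 0.1756 0.1002] F [-1.5 -0.1  5.3] open 0.0084 gf 78.8
above expected 0.0007787939761277479
up t 16.59 tcp [0.4374 0.1755 0.1008] F [ 0.6 -0.  -1.6] open 0.0085 gf 78.0
```

View pics/w3.png

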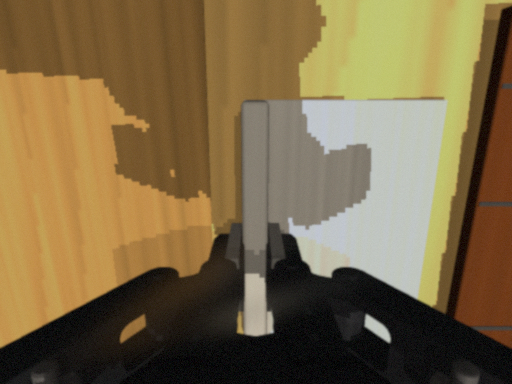

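The leaf's front edge runs (443,98)–(418,297) and the shingle lip (508,15)–(450,310), so there is clear space between them. I'll check the gap and squareness, then slide in.

```bash
python3 - <<'E'
from h import *
z=np.load("w3.npz"); im,d,P=z["im"],z["d"],z["P"]; s=cv2.cvtColor(im,cv2.COLOR_BGR2HSV)[...,1]
Q=(P[...,:2]-OD)@np.array([[np.cos(YD),-np.sin(YD)],[np.sin(YD),np.cos(YD)]]); 
lip=[];ed=[]
for r in range(110,300,4):
    k=(d[r]>0)&(P[r,:,2]>.0295)&(P[r,:,2]<.037)&(np.arange(512)>440)
    if k.any(): i=np.argmax(k); lip.append(Q[r,i])
    k=(s[r]<70)&(P[r,:,2]>.015)&(P[r,:,2]<.028)&(np.arange(512)>320)
    if k.any(): i=np.where(k)[0][-1]; ed.append(Q[r,i])
for n,a in (("lip",lip),("edge",ed)):
    a=np.array(a); f=np.polyfit(a[:,1],a[:,0],1); print(n,len(a),"x at mid",(np.median(a[:,0])*1000).round(1),"angle",(-f[0]).round(4),"y",a[:,1].min().round(3),a[:,1].max().round(3))
q=rot(YD); st0=env.get_state()["tcp_pos"]
p=D(-.097); zc=.1020
env.movel([*p,zc],.02)
h=env.movel([*D(-.075),zc],.04,stop_force=8); st(f"mid {h}")
if not h:
    h=env.movel([*D(-.042),zc],.04,stop_force=8); st(f"in {h}")
im,d,c=cam("side"); cv2.imwrite("pics/s4.png",cv2.resize(im[120:240,110:270],None,fx=4,fy=4)); P=cloud(d,c)
Q=(P[...,:2]-OD)@np.array([[np.cos(YD),-np.sin(YD)],[np.sin(YD),np.cos(YD)]])
k=(Q[...,0]>.008)&(Q[...,0]<.06)&(abs(Q[...,1])<.09)&(P[...,2]>.028)&(P[...,2]<.05)
A=np.c_[Q[k],np.ones(k.sum())]; print("shingle top plane",np.linalg.lstsq(A,P[k][:,2],rcond=None)[0].round(4),k.sum())
E
```

```text
lip 48 x at mid 0.5 angle -0.0026 y -0.031 0.061
edge 48 x at mid -10.7 angle 0.001 y -0.038 0.06
mid False t 17.59 tcp [0.4593 0.1747 0.1019] F [ 0.  -0.9 -0.8] open 0.0088 gf 78.0
in False t 18.57 tcp [0.4921 0.1735 0.1019] F [ 0.4 -0.1 -1.7] open 0.0081 gf 78.0
shingle top plane [-0.0073  0.0004  0.034 ] 560
```

View pics/s4.png

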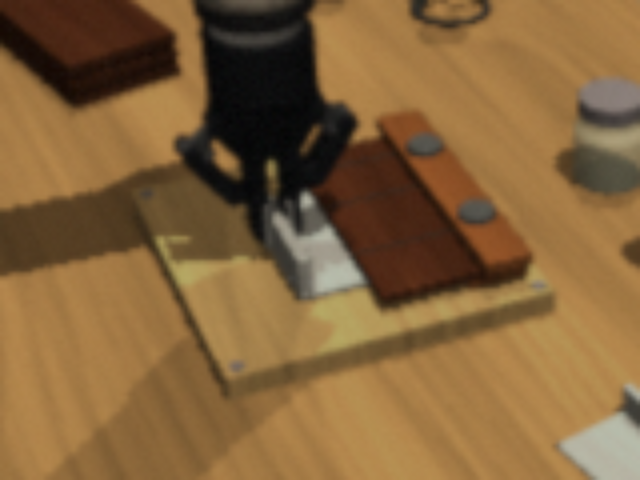

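The strip is in the slot without resistance and the shingle is lying flat, its top plane 34 mm at the lip. I'll press down in small steps to about 11 N.

```bash
python3 - <<'E'
from h import *
p=D(-.042); fz=lambda: np.mean([(env.dwell(.05),env.get_state()["force"][2])[1] for _ in range(6)])
f0=fz(); z=.1008; print("free",round(f0,1))
while z>.095:
    env.movel([*p,z],.01); f=fz()-f0; print(round(z,4),round(f,1))
    if f>9: break
    z-=.0003 if f<5 else .00015
env.dwell(1); print("held",round(fz()-f0,1)); st()
im,d,c=cam("side"); P=cloud(d,c)
R=np.array([[np.cos(YD),-np.sin(YD)],[np.sin(YD),np.cos(YD)]]); Q=(P[...,:2]-OD)@R
k=(Q[...,0]>.008)&(Q[...,0]<.06)&(abs(Q[...,1])<.09)&(P[...,2]>.028)&(P[...,2]<.05)
A=np.c_[Q[k],np.ones(k.sum())]; print("shingle",np.linalg.lstsq(A,P[k][:,2],rcond=None)[0].round(4))
im,d,c=cam("wrist"); P=cloud(d,c); Q=(P[...,:2]-OD)@R; s=cv2.cvtColor(im,cv2.COLOR_BGR2HSV)[...,1]
k=(Q[...,0]>-.034)&(Q[...,0]<-.004)&(abs(Q[...,1])<.062)&(s<70)&(P[...,2]>.012)&(P[...,2]<.03)
A=np.c_[Q[k],np.ones(k.sum())]; print("leaf plane",np.linalg.lstsq(A,P[k][:,2],rcond=None)[0].round(4),k.sum())
k=(P[...,2]>.046)&(P[...,2]<.058)&(abs(Q[...,0]+.042)<.012)&(s<70)&(abs(Q[...,1])<.08)
print("rib x,ymax",np.median(Q[k],0).round(4),Q[k][:,1].max().round(4))
E
```

```text
free -1.3
0.1008 -0.2
0.1005 0.1
0.1002 0.6
0.0999 6.6
0.0998 8.6
0.0996 10.8
held 10.6
 t 23.53 tcp [0.4925 0.1736 0.1002] F [-3.1 -1.5  8.7] open 0.0087 gf 79.6
shingle [ 0.0015 -0.0026  0.0336]
leaf plane [0.0001 0.0003 0.0221] 9296
rib x,ymax [-0.0421  0.0213] 0.0648
```

Everything checks out: 10.6 N steady, leaf level, edge about 43 mm under the lip and centred, shingle down.

```bash
python3 -c "
from h import *
print(job.job_done()); st()"
```

```text
the job is handed in; nothing more can be done
None
the job is handed in; nothing more can be done
```

The job is handed in, with no verdict returned: by my own measurements both caps are fully home, the strip's edge is about 43 mm under the lip, centred and square, and it is held flat with about 10.6 N while the shingle lies down.

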